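# Take a bore size with a telescoping gauge

## Task

Take the bore of the taller steel bushing with the telescoping gauge: with its plungers still in, put the gauge's head into the bushing until the stop plate rests on the rim, press the raised (square) end of the rocker on top fully down so that the plungers spring out to the wall, then press the round end fully down to lock them. Lift the gauge out with the size still locked and put it back in its square stand, plate resting on the rim, and let go. Do not let the gauge fall over, and leave the pliers, screwdriver, beaker and black lid where they are.

Things in the scene. Friction and masses are not known exactly. Their poses are not given: they have to be found in the camera images.
- gauge: Loose T-shaped steel bore gauge, 0.3 to 0.55 kg, upright (z up), about 105 mm tall. Origin: centre of the underside of its round stop plate (diameter 80 mm, 6 mm thick). Below the plate hangs the head with the plungers, pointing along the gauge's +x and -x; above it stands the handle with the black rocker lock on top.
- gauge_handle (a point): Middle of the ribbed aluminium handle, 28 mm above the gauge's origin. The handle is 18 mm in the gauge's x, 24 mm in y, and reaches from 6 to 46 mm above the origin. Grip it from above across its y faces (fingers closing along the gauge's y): the rocker, long in x, then lies between the fingers; its raised end stands up to 37 mm above this point.
- gauge_head (a point): Middle of the head, 31 mm below the gauge's origin: a bar along the gauge's x, 34 mm long and 18 mm thick, on a stem of 14 mm; its lowest point is 40 mm below the origin. A plunger comes out of each end.
- lock_rocker (a joint): Tilt of the rocker lock, rad: 0 = locked (round +x end down, as at the start), 0.6 = released (square -x end down). A see-saw 69 mm long in the gauge's x, 22 mm wide at most, pivot 52 mm above the origin. It stays where left; 3 to 6 N on an end tips it. The brake lets go above about 0.36 and holds each plunger against about 6 to 8 N below 0.2.
- release_end (a point): Top face of the square end of the rocker, 26 mm from the pivot on the gauge's -x side. Pushed down to its stop (about 50 mm above the gauge's origin) it frees the plungers.
- lock_end (a point): Top face of the round end of the rocker, 26 mm from the pivot on the gauge's +x side. Pushed down to its stop (about 50 mm above the gauge's origin) it locks the plungers.
- tip_a (a point): Rounded tip of the plunger on the gauge's +x side: 18.5 mm from the gauge's axis when in (at the start, locked), up to 33.5 mm when out. A light spring (1 to 2 N) pushes it out, in about half a second, when the rocker is released.
- tip_b (a point): Rounded tip of the other plunger, on the gauge's -x side; same sizes. The distance between the tips is the size taken.
- tall_bushing: The bushing to measure: fixed upright steel tube, 75 mm high, 80 mm outside diameter, straight through bore of 50 mm, with a bolted foot flange 100 mm across and 8 mm high. Origin: centre of its underside.
- tall_bushing_mouth (a point): Centre of the upper mouth of the tall bushing, 75 mm above the desk, z up.
- short_bushing: A similar fixed bushing, only 52 mm high, bore 42 mm, not to be measured. Origin: centre of its underside.
- stand: The gauge's stand, where it is at the start: fixed grey open-topped square box, 82 x 82 mm outside, 56 mm high, opening 66 x 66 mm. The gauge hangs in it with the stop plate on the rim. Origin: centre of its underside.
- stand_rim (a point): Centre of the stand's open top, level with the rim, 56 mm above the desk, z up.
- pliers: Loose red-handled pliers, 129 mm long, lying on the desk. Leave alone.
- screwdriver: Loose red-handled screwdriver, 177 mm long, lying on the desk. Leave alone.
- beaker: Loose clear plastic beaker, 66 mm across, 97 mm high. Leave alone.
- black_lid: Loose black ribbed round lid, 47 mm across, 20 mm high, on the desk. Leave alone.
There are look-alikes about, which are no part of the job. Leave any green, orange or purple look-alike of the gauge alone.

How it is judged:
By the outcome, as a careful person would: the job done as asked, in the order asked, and still so for the second after the job is handed in, with the robot touching nothing.
It also fails if it takes over 72 s, if anything falls off the work surface, if the arm or the gripper's body presses on something with over 40 N, if the wrist force passes 120 N, or if a joint passes its speed limit or range.

## Robot

A 6-joint arm with a two-finger parallel gripper is mounted at the origin on a cart in front of the work surface, level with it; the furniture and walls round the work are solid. World frame = base frame: x ahead of the robot, y to its left, z up, the work surface at z = 0. Lengths are in mm, angles in rad, forces in N, time in s.
With the tool pointing down it reaches from about 225 to 725 mm from the base axis. Payload 3.1 kg.
Tool frame: the origin (TCP) lies at the very end of the fingers, on their centre line; the grasp point (between the pads) lies 19 mm behind it (ctrl.hold_point_z is the distance from the TCP to the grasp point, in mm); z points along the fingers, y is the line along which they close (so a half turn about z gives the same grasp; the last joint's range is limited). The gripper opens to 85 mm and grips with 20 to 120 N. Pads are 22 mm wide; open, the fingers measure 114 mm over their backs; the gripper's body (76 mm by 85 mm) begins 54 mm behind the grasp point. The pads swing forward as they close: fully open they stand 13 mm farther back than shut.
Start: joints at [1.005, 0.048, 0.099, 1.622, 0, 1.443], TCP at [222.578, 475.475, 231.312] pointing down, gripper open.
Joint ranges: [-2.91, 2.91], [-0.99, 1.94], [-1.21, 1.42], [-2.12, 2.29], [-1.49, 1.47], [-3.14, 3.14]. Speed limits (rad/s): [2.79, 2.79, 3.14, 3.14, 3.14, 3.14].

## Interface

Orientations are given as a 3x3 rotation matrix whose columns are the frame's x, y, z axes.
In Python, from bench import ctrl, eyes gives the robot as it stands. The module is installed in compiled form; this text tells all that it offers.
- The arm moves only by the tool step_arm, never from a script. Its argument "rows" is one flat list of numbers, 7 for each row, row after row: the shift along the tool's x, y, z in mm, then the turn, a rotation vector about the tool's x, y, z in rad, then the gripper command: -1 is shut, 1 is fully open, values between are in proportion. A call has 1 to 10 rows; each row is the pose to reach, as a shift and turn from the pose commanded when the call began, along the tool's axes at that moment; what a row does not reach only later rows make up. A row lasts 1/12 s, in which the tool goes at most 41.7 mm and 7.16 degrees, less where a joint would pass 70% of its speed; a pose out of reach is approached as far as the arm can. A call with a gripper value outside its range is refused whole. The fingers move at their own pace and stop on an object; "grip_force" is the grip in N (left out, the last holds). Time passes only in rows, so rows that repeat a pose let the fingers close. It gives the time, the measured TCP pose, the force, the opening and the grip force at its end, in the units of the state.
- ctrl.observe(): the state, without advancing time (a new reading comes with each control period).
- eyes.read_camera(name): name is "scene" or "top" or "wrist"; returns (picture, depth): 480x640x3 uint8, blue, green, red; 480x640 float32, mm along the optical axis (not along the pixel's ray), 0 where there is no reading.
- eyes.calibration(name): a dict with "camera_matrix" (3x3 intrinsics, pixels), "dist_coeffs" ([k1, k2, p1, p2, k3] as OpenCV has them; the pictures are not rectified), "view" (4x4, takes a point from world to camera coordinates); the wrist camera has in their place "mount" (4x4, takes a point from camera to tool coordinates, whose origin is the TCP and whose axes are the flange's). Camera axes: x right, y down, z forward; pixel columns grow to the right and rows downward; lengths in mm; the calibration is good to about 2 mm. A picture is of the moment at which its call begins: read the wrist's pose just before it. calibration takes no time and is no camera call.
- ctrl.finish_job(): hands the job in; it is judged then, once.
The state is a dict: "clock": time; "qpos": joint angles; "joint_velocities": joint speeds; "joint_efforts": joint torques, N m; "tool_pos": TCP position; "eef_rot": TCP orientation; "contact_force": force on the tool from outside, world axes, zero at the start; "wrist_torque": the same for the moment, N m; "gripper_width": finger opening in mm; "finger_force": force on a finger pad.
Only numpy, scipy, OpenCV 4.12 (cv2) and the standard library are available. Lean on these libraries where they do the work, as an engineer would, in place of code of your own. Each camera call takes 0.05 s, during which the arm holds its last target. There are 200 camera calls.

## Working session

There is one attempt and no reset: what is moved stays moved. The work goes in short steps, Python scripts to look and compute and a tool call to move; the robot and the scene stay as the last step left them, time stands still between calls to the robot, and variables do not carry over. Pictures are saved under pics/ and viewed, at most 10 in all, crops included, and the job is handed in when it is done.

Besides the shell and the picture viewer there is one more tool, called in YAML: its name, and indented under it one key for each argument. step_arm: Moves the arm, as the interface text tells. Its arguments: {"type":"object","properties":{"rows":{"type":"array"},"grip_force":{"type":"number"}},"required":["rows"]}

```bash
mkdir -p pics
python3 - <<'E'
from bench import ctrl, eyes
import cv2, numpy as np
s=ctrl.observe(); print(s['clock'],s['tool_pos'],np.round(s['eef_rot'],3),s['gripper_width'],s['qpos'])
for n in ('top','scene'):
    p,d=eyes.read_camera(n); cv2.imwrite(f'pics/{n}1.png',p); np.save(f'{n}1.npy',d)
    c=eyes.calibration(n); print(n,{k:np.round(v,3).tolist() for k,v in c.items()})
print(eyes.calibration('wrist'))
E
```

```text
0.0 [222.23406684 474.96018437 230.11199921] [[-0.906  0.424 -0.001]
 [ 0.424  0.906 -0.002]
 [ 0.    -0.002 -1.   ]] 85.4906605663656 [ 1.00522924e+00  4.87212038e-02  9.75568999e-02  1.62198587e+00
 -6.79248272e-07  1.44300837e+00]
top {'camera_matrix': [[450.896, 0.0, 323.566], [0.0, 450.896, 241.616], [0.0, 0.0, 1.0]], 'dist_coeffs': [0.027, 0.0, 0.0, 0.0, 0.0], 'view': [[-0.019, -1.0, -0.023, 71.996], [-0.997, 0.021, -0.078, 512.358], [0.078, 0.022, -0.997, 1044.647], [0.0, 0.0, 0.0, 1.0]]}
scene {'camera_matrix': [[573.523, 0.0, 322.276], [0.0, 573.523, 232.965], [0.0, 0.0, 1.0]], 'dist_coeffs': [-0.09, 0.0, 0.0, 0.0, 0.0], 'view': [[0.887, -0.462, 0.016, -425.329], [-0.219, -0.451, -0.865, 235.289], [0.407, 0.764, -0.501, 1004.081], [0.0, 0.0, 0.0, 1.0]]}
{'camera_matrix': array([[348.99530486,   0.        , 316.89146804],
       [  0.        , 348.99530486, 239.20922264],
       [  0.        ,   0.        ,   1.        ]]), 'dist_coeffs': array([-0.03433839,  0.        ,  0.        ,  0.        ,  0.        ]), 'mount': array([[-2.83864727e-04, -9.45965142e-01, -3.24268206e-01,
         8.36678962e+01],
       [ 9.99999878e-01, -1.37761718e-04, -4.73518237e-04,
        -8.15912108e-01],
       [ 4.03260001e-04, -3.24268301e-01,  9.45965066e-01,
        -1.43122289e+02],
       [ 0.00000000e+00,  0.00000000e+00,  0.00000000e+00,
         1.00000000e+00]])}
```

View pics/top1.png

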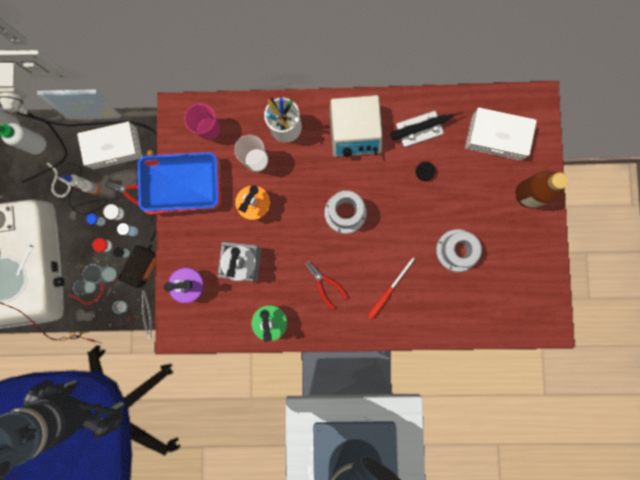

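View pics/scene1.png

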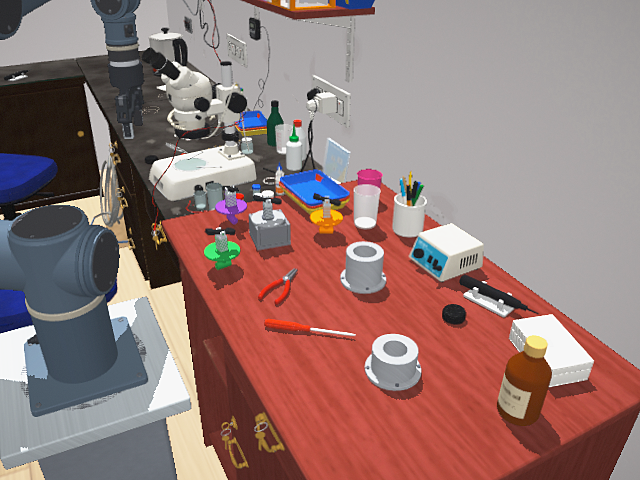

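Candidates for the gauge are: steel in the square stand at top(238,262), purple (185,285), green (268,323) and orange (252,203). The grey one in the stand fits the description. Bushings are at top(345,211) and top(460,250); I'll check which is taller by depth.

```bash
cat > h.py <<'E'
import numpy as np, cv2
from bench import ctrl, eyes
def unproj(n,uv,d,T=None):
    c=eyes.calibration(n); uv=np.asarray(uv,float).reshape(-1,2)
    r=cv2.undistortPoints(uv[:,None],c['camera_matrix'],c['dist_coeffs'])[:,0]
    P=np.c_[r*np.asarray(d).reshape(-1,1),np.asarray(d).reshape(-1)]
    M=np.linalg.inv(c['view']) if T is None else T@c['mount']
    return P@M[:3,:3].T+M[:3,3]
def cloud(n,d,box,T=None):
    u0,v0,u1,v1=box; v,u=np.mgrid[v0:v1,u0:u1]; dd=d[v0:v1,u0:u1].ravel()
    k=dd>0; uv=np.c_[u.ravel(),v.ravel()][k]
    return unproj(n,uv,dd[k],T),uv
def tool():
    s=ctrl.observe(); T=np.eye(4); T[:3,:3]=s['eef_rot']; T[:3,3]=s['tool_pos']; return T
E
python3 - <<'E'
from h import *
d=np.load('top1.npy'); im=cv2.imread('pics/top1.png')
for nm,b,zr in (('bushA',(315,180,375,242),(68,82)),('bushA52',(315,180,375,242),(45,59)),('bushB75',(430,222,490,280),(68,82)),('bushB52',(430,222,490,280),(45,59)),('gauge plate',(210,235,268,288),(55,70)),('gauge top',(210,235,268,288),(88,120)),('rim',(210,235,268,288),(48,59))):
    P,uv=cloud('top',d,b); k=(P[:,2]>zr[0])&(P[:,2]<zr[1]); Q=P[k]
    if len(Q)<8: print(nm,len(Q)); continue
    (c,r)=cv2.minEnclosingCircle(Q[:,:2].astype(np.float32))
    print(nm,len(Q),np.round(c,1),round(r,1),'med',np.round(np.median(Q,0),1),'rect',cv2.minAreaRect(Q[:,:2].astype(np.float32)))
cv2.imwrite('pics/crop1.png',np.hstack([cv2.resize(im[230:294,206:270],(390,390),interpolation=2),cv2.resize(cv2.imread('pics/scene1.png')[185:255,235:305],(390,390),interpolation=2)]))
E
```

```text
bushA 605 [585.1   9.6] 39.8 med [584.6   9.5  74.8] rect ((584.529052734375, 8.666618347167969), (76.72502899169922, 77.78632354736328), 88.98930358886719)
bushA52 56 [575.4  11.8] 35.6 med [591.5   7.1  52. ] rect ((576.94287109375, 15.525520324707031), (65.01048278808594, 63.95733642578125), 6.827134132385254)
bushB75 0
bushB52 757 [ 488.7 -254.7] 40.9 med [ 488.4 -255.    52.3] rect ((488.1391906738281, -253.93511962890625), (79.06151580810547, 77.67051696777344), 87.90513610839844)
gauge plate 820 [470.8 260. ] 55.9 med [468.6 247.2  61.3] rect ((470.21258544921875, 258.2384948730469), (83.52948760986328, 82.76602172851562), 82.36799621582031)
gauge top 250 [467.1 255.2] 33.1 med [470.7 255.  109.5] rect ((467.5950012207031, 256.6152648925781), (24.47209930419922, 65.88758087158203), 78.37676239013672)
rim 325 [470.8 259.4] 56.2 med [488.  262.2  55.7] rect ((470.96002197265625, 258.9871520996094), (83.67753601074219, 81.85984802246094), 82.64122009277344)
```

View pics/crop1.png

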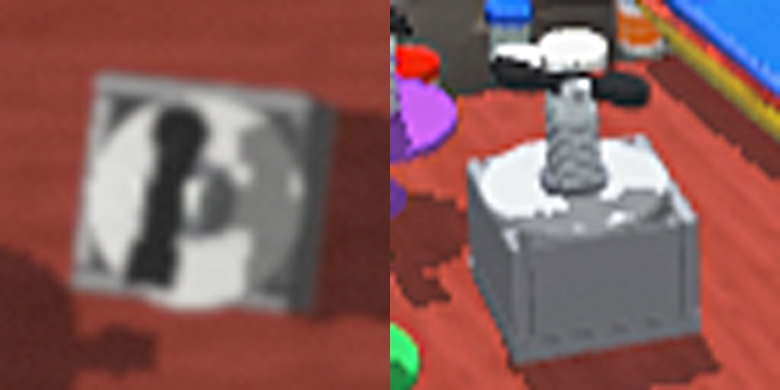

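The crop shows the steel gauge hanging in the square stand. Its round rocker end is at crop (183,128), so gauge +x is roughly world +x, and its square end is at (150,270). The bushing at top(345,211) is 75 mm high, so it is the tall one. I'm moving above the gauge for a wrist view.

step_arm:
  rows: [-316,-94,0,0,0,-0.234,1,-316,-94,0,0,0,-0.234,1,-316,-94,0,0,0,-0.234,1,-316,-94,0,0,0,-0.234,1,-316,-94,0,0,0,-0.234,1,-316,-94,0,0,0,-0.234,1,-316,-94,0,0,0,-0.234,1,-316,-94,0,0,0,-0.234,1,-316,-94,0,0,0,-0.234,1,-316,-94,0,0,0,-0.234,1]
  grip_force: 40

```text
clock: 0.93
tool_pos: [470.3, 254.2, 230.2]
eef_rot: [[-0.978, 0.207, -0.002], [0.207, 0.978, -0.001], [0.002, -0.001, -1.0]]
contact_force: [-0.3, 0.6, 0.5]
gripper_width: 85.3
finger_force: 0.0
```

Run:
```python
from h import *
T=tool(); p,d=eyes.read_camera('wrist'); cv2.imwrite('pics/w1.png',p); np.save('w1.npy',d); np.save('w1T.npy',T)
print(np.round(T,3).tolist())
P,uv=cloud('wrist',d,(0,0,640,480),T)
near=np.hypot(P[:,0]-468,P[:,1]-256)<75
for z0,z1 in ((52,58.5),(59,65),(85,104),(104,125)):
    k=near&(P[:,2]>z0)&(P[:,2]<z1); Q=P[k]
    if len(Q)<8: print(z0,len(Q)); continue
    r=cv2.minAreaRect(Q[:,:2].astype(np.float32)); print(z0,len(Q),np.round(np.median(Q,0),1),np.round(cv2.minEnclosingCircle(Q[:,:2].astype(np.float32))[0],1),r)
```

```text
[[-0.978, 0.207, -0.002, 470.28], [0.207, 0.978, -0.001, 254.185], [0.002, -0.001, -1.0, 230.151], [0.0, 0.0, 0.0, 1.0]]
52 1477 [474.3 283.7  56.2] [470.3 258.1] ((469.49969482421875, 258.56573486328125), (82.30877685546875, 83.22084045410156), 82.4074478149414)
59 3974 [460.4 261.6  62.6] [468.7 259.1] ((465.4379577636719, 255.9207763671875), (79.36100769042969, 77.1676025390625), 85.063720703125)
85 158 [460.2 261.9 101.8] [477.5 254.1] ((479.0481262207031, 253.84664916992188), (24.242839813232422, 43.485389709472656), 81.32787322998047)
104 1788 [464.  256.3 113.4] [466.7 255.5] ((466.873046875, 255.52659606933594), (23.56439781188965, 66.95431518554688), 79.55807495117188)
```

View pics/w1.png

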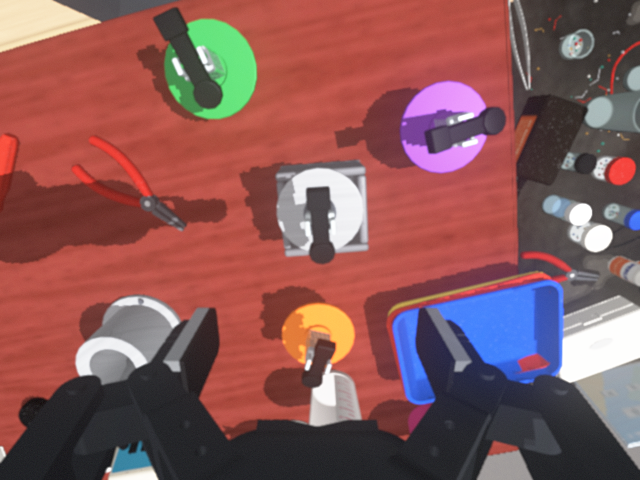

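The wrist view shows the grey gauge at (320,210), with the rocker's square end at (318,192) and its round end at (320,252). I'll fit the plate circle and the rocker line.

```bash
cat >> h.py <<'E'
from scipy.optimize import least_squares
def gauge(P,guess,zpl):
    """plate circle (r=40) by outer edge, rocker axis by PCA; zpl = plate top height"""
    near=np.hypot(*(P[:,:2]-guess).T)<60
    Q=P[near&(abs(P[:,2]-zpl)<2.5)][:,:2]
    # plate edge: farthest point per angular sector
    a=np.arctan2(*(Q-guess).T[::-1]); b=((a+np.pi)/(2*np.pi)*48).astype(int)
    E=np.array([Q[b==i][np.argmax(np.hypot(*(Q[b==i]-guess).T))] for i in range(48) if (b==i).sum()>3])
    f=least_squares(lambda c:np.hypot(*(E-c).T)-39.6,guess,loss='soft_l1',f_scale=1)
    R=P[near&(P[:,2]>zpl+28)&(P[:,2]<zpl+70)]
    (c,s,an)=cv2.minAreaRect(R[:,:2].astype(np.float32)); m=R[:,:2].mean(0)
    if s[0]>s[1]: an-=90   # now short side along an; long along an+90
    w=np.linalg.svd(R[:,:2]-m,full_matrices=False)[2][0]; w*=np.sign(w[0])
    print('plate c',np.round(f.x,1),'res',np.round(np.median(abs(f.fun)),2),'rocker box c',np.round(c,1),'size',np.round(s,1),'yaw box',round(an+90,1)%180,'yaw pca',round(np.degrees(np.arctan2(w[1],w[0])),1))
    t=(R[:,:2]-f.x)@w
    for lo in range(-40,40,8):
        k=(t>=lo)&(t<lo+8)
        if k.sum()>4: n=np.array([-w[1],w[0]]); l=(R[k][:,:2]-f.x)@n; print(' t',lo,'z above plate underside',round(np.percentile(R[k][:,2],80)-zpl+6,1),'lat',np.round([l.min(),l.max()],1),k.sum())
    return f.x,w
E
python3 - <<'E'
from h import *
d=np.load('w1.npy');T=np.load('w1T.npy')
P,_=cloud('wrist',d,(0,0,640,480),T); gauge(P,np.array([468.,257.]),62.4)
P,_=cloud('top',np.load('top1.npy'),(200,220,280,300)); gauge(P,np.array([468.,257.]),61.8)
# tall bushing
for n,d,T in(('wrist',d,T),('top',np.load('top1.npy'),None)):
    P,_=cloud(n,d,(0,0,640,480),T)
    Q=P[(np.hypot(P[:,0]-585,P[:,1]-9.6)<50)&(abs(P[:,2]-75)<3)]; print(n,len(Q),np.median(Q[:,2]))
    r=np.hypot(Q[:,0]-585,Q[:,1]-9.6)
    for R0 in (25,40):
        if len(Q)<50: continue
        b=((np.arctan2(Q[:,1]-9.6,Q[:,0]-585)+np.pi)/(2*np.pi)*36).astype(int)
        E=np.array([Q[b==i][(np.argmin if R0==25 else np.argmax)(r[b==i])][:2] for i in range(36) if (b==i).sum()>2])
        f=least_squares(lambda c:np.hypot(*(E-c[:2]).T)-c[2],[585,9.6,R0],loss='soft_l1'); print(R0,f.x,np.median(abs(f.fun)))
E
```

```text
plate c [466.4 255.8] res 0.09 rocker box c [467.1 255.4] size [24.1 67.5] yaw box 169.9 yaw pca -8.3
 t -40 z above plate underside 62.3 lat [-8.5  8.5] 48
 t -32 z above plate underside 67.4 lat [-8.8  9.1] 284
 t -24 z above plate underside 65.6 lat [-8.8  8.6] 231
 t -16 z above plate underside 60.8 lat [-12.   12.1] 206
 t -8 z above plate underside 58.0 lat [-12.1  11.9] 326
 t 0 z above plate underside 56.8 lat [-11.4  11.5] 236
 t 8 z above plate underside 53.6 lat [-8.1  8.4] 162
 t 16 z above plate underside 52.9 lat [-10.7  11. ] 239
 t 24 z above plate underside 50.9 lat [-10.   10.7] 180
 t 32 z above plate underside 48.8 lat [-6.3  6.2] 28
plate c [467.7 256.9] res 0.65 rocker box c [467.6 256.6] size [24.5 65.9] yaw box 168.4 yaw pca -7.6
 t -40 z above plate underside 62.1 lat [-8.3  6.7] 5
 t -32 z above plate underside 68.1 lat [-9.   9.3] 34
 t -24 z above plate underside 65.6 lat [-8.5  8.9] 34
 t -16 z above plate underside 61.3 lat [-11.7   7.5] 29
 t -8 z above plate underside 58.3 lat [-12.1  12.5] 46
 t 0 z above plate underside 56.0 lat [-11.9  11.4] 47
 t 8 z above plate underside 53.1 lat [-7.3  7.4] 25
 t 16 z above plate underside 53.1 lat [-11.1  10.3] 36
 t 24 z above plate underside 50.2 lat [-10.4   9.1] 32
wrist 1355 75.4923939114035
25 [583.64104197   8.66559229  24.28023503] 0.41400132422593927
40 [581.85066079   9.14070183  38.32576025] 0.7201057700825828
top 524 74.86242643085922
25 [584.59206825   9.51512675  25.46237854] 0.3966573827575317
40 [585.11947488   9.35261097  39.19210475] 0.3606046407637713
```

step_arm:
  rows: [4,1,20,0,0,-0.066,1,4,1,45,0,0,-0.066,1,4,1,70,0,0,-0.066,1,4,1,95,0,0,-0.066,1,4,1,115,0,0,-0.066,1,4,1,130,0,0,-0.066,1,4,1,145,0,0,-0.066,1,4,1,155,0,0,-0.066,1,4,1,161,0,0,-0.066,1,4,1,161,0,0,-0.066,1]

```text
clock: 1.82
tool_pos: [463.3, 258.6, 68.8]
eef_rot: [[-0.991, 0.136, -0.003], [0.136, 0.991, -0.001], [0.003, -0.001, -1.0]]
contact_force: [-0.7, 0.0, -0.4]
gripper_width: 85.5
finger_force: 0.0
```

step_arm:
  rows: [0,0,0,0,0,0,-1,0,0,0,0,0,0,-1,0,0,0,0,0,0,-1,0,0,0,0,0,0,-1,0,0,0,0,0,0,-1,0,0,0,0,0,0,-1,0,0,0,0,0,0,-1,0,0,0,0,0,0,-1]
  grip_force: 50

```text
clock: 2.48
tool_pos: [465.9, 257.9, 71.3]
eef_rot: [[-0.99, 0.138, 0.002], [0.138, 0.99, -0.0], [-0.002, 0.0, -1.0]]
contact_force: [-1.0, -1.4, 4.8]
gripper_width: 23.4
finger_force: 50.5
```

step_arm:
  rows: [0,0,-5,0,0,0,-1,0,0,-12,0,0,0,-1,0,0,-22,0,0,0,-1,0,0,-34,0,0,0,-1,0,0,-46,0,0,0,-1,0,0,-58,0,0,0,-1,0,0,-70,0,0,0,-1,0,0,-80,0,0,0,-1,0,0,-85,0,0,0,-1,0,0,-85,0,0,0,-1]

```text
clock: 3.32
tool_pos: [466.4, 258.7, 157.7]
eef_rot: [[-0.991, 0.137, 0.004], [0.137, 0.991, 0.001], [-0.003, 0.002, -1.0]]
contact_force: [0.8, 0.8, -4.3]
gripper_width: 23.3
finger_force: 49.4
```

Run:
```python
from h import *
T=tool(); print(np.round(T,3).tolist(), ctrl.observe()['contact_force'])
p,d=eyes.read_camera('wrist'); print(np.round(tool()[:3,3],2)); np.save('w2.npy',d); np.save('w2T.npy',T)
p2,d2=eyes.read_camera('scene'); print(np.round(tool()[:3,3],2))
pt,dt=eyes.read_camera('top'); np.save('t2.npy',dt)
cv2.imwrite('pics/c2.png',np.hstack([cv2.resize(p,(400,300)),cv2.resize(p2[120:300,200:440],(400,300))]))
c=eyes.calibration('wrist')
# tall bushing mouth from wrist
P,_=cloud('wrist',d,(0,0,640,480),T)
Q=P[(np.hypot(P[:,0]-584,P[:,1]-9)<50)&(abs(P[:,2]-75)<4)]; print(len(Q))
# plate in wrist cloud
gauge(P,np.array([466.,257.]),147)
```

```text
[[-0.991, 0.137, 0.004, 466.438], [0.137, 0.991, 0.001, 258.678], [-0.003, 0.002, -1.0, 157.675], [0.0, 0.0, 0.0, 1.0]] [ 0.76038626  0.81516765 -4.27450177]
[465.84 258.44 156.36]
[465.26 258.16 155.34]
3313
plate c [467.  257.8] res 0.1 rocker box c [466.  256.7] size [95.1 65.4] yaw box 55.9 yaw pca 82.0
 t -40 z above plate underside 74.3 lat [-11.5  15.8] 1943
 t -32 z above plate underside 72.0 lat [-10.9  14. ] 1102
 t -24 z above plate underside 71.3 lat [ 7.1 15.6] 1403
 t -16 z above plate underside 65.6 lat [-30.6  32.9] 2015
 t -8 z above plate underside 67.3 lat [-34.7  33.4] 2995
 t 0 z above plate underside 67.3 lat [-34.   33.3] 2912
 t 8 z above plate underside 64.8 lat [-30.5  32.6] 1977
 t 16 z above plate underside 71.5 lat [ 6.4 15.7] 1390
 t 24 z above plate underside 72.2 lat [-10.6  14.4] 1156
 t 32 z above plate underside 74.4 lat [-11.7  15.5] 1921
```

View pics/c2.png

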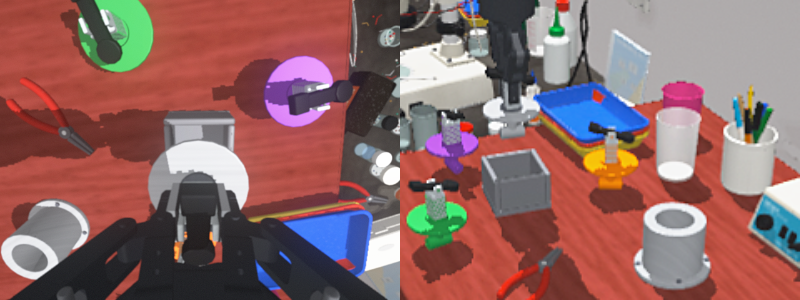

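```bash
cat >> h.py <<'E'
def ring(P,g,R0,z=75):
    Q=P[(np.hypot(P[:,0]-g[0],P[:,1]-g[1])<48)&(abs(P[:,2]-z)<4)]; r=np.hypot(Q[:,0]-g[0],Q[:,1]-g[1])
    b=((np.arctan2(Q[:,1]-g[1],Q[:,0]-g[0])+np.pi)/(2*np.pi)*36).astype(int)
    E=np.array([Q[b==i][(np.argmin if R0==25 else np.argmax)(r[b==i])][:2] for i in range(36) if (b==i).sum()>2])
    f=least_squares(lambda c:np.hypot(*(E-c[:2]).T)-c[2],[*g,R0],loss='soft_l1'); print(R0,np.round(f.x,1),'res',np.round(np.median(abs(f.fun)),2),'z',np.median(Q[:,2]).round(1),len(E))
E
python3 - <<'E'
from h import *
d=np.load('w2.npy');T=np.load('w2T.npy'); T[:3,3]=tool()[:3,3]
print(np.round(T[:3,3],2))
P,_=cloud('wrist',d,(0,0,640,480),T)
Q=P[np.hypot(*(P[:,:2]-[467,257.8]).T)<38]; h,e=np.histogram(Q[:,2],bins=np.arange(130,170,1)); print(dict(zip(e,h)))
for R in(25,40): ring(P,(583,9),R)
E
```

```text
[464.81 258.02 154.64]
{np.int64(130): np.int64(0), np.int64(131): np.int64(0), np.int64(132): np.int64(0), np.int64(133): np.int64(0), np.int64(134): np.int64(0), np.int64(135): np.int64(0), np.int64(136): np.int64(0), np.int64(137): np.int64(0), np.int64(138): np.int64(0), np.int64(139): np.int64(0), np.int64(140): np.int64(0), np.int64(141): np.int64(0), np.int64(142): np.int64(0), np.int64(143): np.int64(2), np.int64(144): np.int64(536), np.int64(145): np.int64(4225), np.int64(146): np.int64(3080), np.int64(147): np.int64(241), np.int64(148): np.int64(73), np.int64(149): np.int64(264), np.int64(150): np.int64(213), np.int64(151): np.int64(48), np.int64(152): np.int64(16), np.int64(153): np.int64(0), np.int64(154): np.int64(0), np.int64(155): np.int64(0), np.int64(156): np.int64(0), np.int64(157): np.int64(3), np.int64(158): np.int64(17), np.int64(159): np.int64(27), np.int64(160): np.int64(29), np.int64(161): np.int64(40), np.int64(162): np.int64(52), np.int64(163): np.int64(48), np.int64(164): np.int64(61), np.int64(165): np.int64(57), np.int64(166): np.int64(67), np.int64(167): np.int64(64), np.int64(168): np.int64(73)}
25 [582.2   8.1  24.7] res 0.33 z 72.5 36
40 [581.4   7.5  39.3] res 0.86 z 72.5 36
```

step_arm:
  rows: [-12,-18,-3,0,0,0,-1,-30,-46,-3,0,0,0,-1,-51,-77,-3,0,0,0,-1,-72,-109,-3,0,0,0,-1,-93,-141,-3,0,0,0,-1,-114,-173,-3,0,0,0,-1,-132,-200,-3,0,0,0,-1,-144,-218,-3,0,0,0,-1,-150,-227,-3,0,0,0,-1,-151,-229,-3,0,0,0,-1]

```text
clock: 4.3
tool_pos: [583.4, 8.6, 156.9]
eef_rot: [[-0.99, 0.14, -0.002], [0.14, 0.99, -0.0], [0.002, -0.0, -1.0]]
contact_force: [-0.1, 0.6, -5.2]
gripper_width: 23.1
finger_force: 49.9
```

step_arm:
  rows: [0,0,0,0,0,0,-1,0,0,0,0,0,0,-1,0,0,0,0,0,0,-1,0,0,0,0,0,0,-1,0,0,0,0,0,0,-1]

```text
clock: 4.72
tool_pos: [583.0, 11.8, 158.5]
eef_rot: [[-0.991, 0.136, 0.0], [0.136, 0.991, 0.0], [-0.0, 0.0, -1.0]]
contact_force: [-0.1, -0.1, -3.1]
gripper_width: 23.1
finger_force: 49.9
```

Run:
```python
from h import *
T=tool(); p,d=eyes.read_camera('wrist'); print(np.round(T[:3,3],2),np.round(tool()[:3,3],2))
P,uv=cloud('wrist',d,(0,0,640,480),T)
g=T[:2,3]+[.6,-.9]
Q=P[np.hypot(*(P[:,:2]-g).T)<36]; Q=Q[Q[:,2]<T[2,3]]; print('plate z',np.median(Q[:,2]))
gauge(P,g,np.median(Q[:,2]))
K=P[(np.hypot(P[:,0]-584,P[:,1]-9)<55)&(abs(P[:,2]-75)<4)]
a=np.degrees(np.arctan2(K[:,1]-9,K[:,0]-584)); r=np.hypot(K[:,0]-584,K[:,1]-9); print(len(K),K[:,:3].min(0),K[:,:3].max(0))
for lo in range(-180,180,20):
    k=(a>=lo)&(a<lo+20)
    if k.sum()>3: print(lo,k.sum(),r[k].max().round(1))
p2,d2=eyes.read_camera('scene'); cv2.imwrite('pics/c3.png',np.hstack([cv2.resize(p,(400,300)),cv2.resize(p2[160:310,290:490],(400,300))]))
```

```text
[582.98  11.81 158.49] [583.1   11.6  158.53]
plate z 149.60158701713257
plate c [583.5  10.9] res 0.08 rocker box c [582.4   9.5] size [95.6 65.5] yaw box 56.8 yaw pca 82.1
 t -40 z above plate underside 73.2 lat [-11.8  15.2] 2198
 t -32 z above plate underside 70.4 lat [-10.9  13.8] 1119
 t -24 z above plate underside 70.5 lat [ 7.2 15.6] 1423
 t -16 z above plate underside 64.3 lat [-30.3  32.7] 1989
 t -8 z above plate underside 65.7 lat [-34.9  33.3] 2941
 t 0 z above plate underside 65.4 lat [-34.4  33.5] 2958
 t 8 z above plate underside 63.5 lat [-30.2  32.5] 1996
 t 16 z above plate underside 70.5 lat [ 7.2 15.5] 1417
 t 24 z above plate underside 70.3 lat [-11.4  14. ] 1129
 t 32 z above plate underside 73.2 lat [-11.9  16. ] 2186
2536 [544.65737065 -30.83976165  71.0443039 ] [581.26057651  47.05243933  77.79703213]
-180 382 39.7
-160 376 40.1
-140 326 40.6
-120 140 41.0
80 21 38.5
100 202 38.6
120 338 38.5
140 368 38.9
160 383 39.4
```

View pics/c3.png

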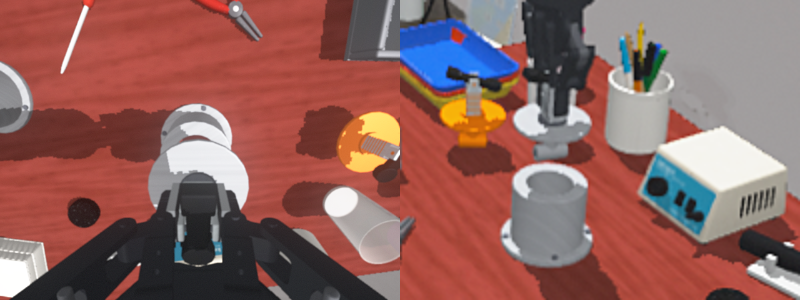

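The wrist half shows the plate over the bushing, with part of the rim visible behind it. The gauge is about 3 mm too far in +y. I'll correct that and descend.

step_arm:
  rows: [-1,-3,0,0,0,0,-1,-1,-3,0,0,0,0,-1,-1,-3,6,0,0,0,-1,-1,-3,12,0,0,0,-1,-1,-3,18,0,0,0,-1,-1,-3,24,0,0,0,-1,-1,-3,26,0,0,0,-1,-1,-3,26,0,0,0,-1,-1,-3,26,0,0,0,-1,-1,-3,26,0,0,0,-1]

```text
clock: 5.65
tool_pos: [584.1, 7.5, 132.6]
eef_rot: [[-0.991, 0.137, 0.001], [0.137, 0.991, -0.0], [-0.001, 0.0, -1.0]]
contact_force: [0.3, -0.6, -4.9]
gripper_width: 23.4
finger_force: 49.9
```

step_arm:
  rows: [0,0,4,0,0,0,-1,0,0,8,0,0,0,-1,0,0,12,0,0,0,-1,0,0,16,0,0,0,-1,0,0,20,0,0,0,-1,0,0,24,0,0,0,-1,0,0,28,0,0,0,-1,0,0,32,0,0,0,-1,0,0,34,0,0,0,-1,0,0,34,0,0,0,-1]

```text
clock: 6.48
tool_pos: [583.3, 7.5, 97.4]
eef_rot: [[-0.991, 0.137, -0.002], [0.137, 0.991, 0.0], [0.002, -0.0, -1.0]]
contact_force: [-1.3, 0.1, -4.7]
gripper_width: 23.4
finger_force: 49.9
```

step_arm:
  rows: [0,0,1.5,0,0,0,-1,0,0,3,0,0,0,-1,0,0,4.5,0,0,0,-1,0,0,6,0,0,0,-1,0,0,6,0,0,0,-1,0,0,6,0,0,0,-1]

```text
clock: 6.98
tool_pos: [583.8, 7.5, 92.2]
eef_rot: [[-0.991, 0.137, -0.0], [0.137, 0.991, 0.0], [0.0, -0.0, -1.0]]
contact_force: [-0.1, 0.2, -4.2]
gripper_width: 22.8
finger_force: 49.9
```

step_arm:
  rows: [0,0,0.7,0,0,0,-1,0,0,1.5,0,0,0,-1,0,0,2,0,0,0,-1,0,0,2,0,0,0,-1,0,0,2,0,0,0,-1]

```text
clock: 7.4
tool_pos: [584.0, 7.5, 90.4]
eef_rot: [[-0.991, 0.137, 0.0], [0.137, 0.991, -0.0], [-0.0, 0.0, -1.0]]
contact_force: [-0.2, -1.2, -3.3]
gripper_width: 22.9
finger_force: 50.1
```

step_arm:
  rows: [0,0,0.7,0,0,0,-1,0,0,1.5,0,0,0,-1,0,0,1.5,0,0,0,-1,0,0,1.5,0,0,0,-1]

```text
clock: 7.73
tool_pos: [584.0, 7.5, 90.3]
eef_rot: [[-0.991, 0.137, 0.001], [0.137, 0.991, -0.0], [-0.001, -0.0, -1.0]]
contact_force: [-4.3, 1.2, 5.2]
gripper_width: 23.0
finger_force: 51.1
```

The plate is on the rim, with a contact force of about +9 N. I'll release and rise.

step_arm:
  rows: [0,0,-1,0,0,0,-1,0,0,-1,0,0,0,1,0,0,-1,0,0,0,1,0,0,-1,0,0,0,1,0,0,-1,0,0,0,1,0,0,-1,0,0,0,1,0,0,-1,0,0,0,1,0,0,-1,0,0,0,1]

```text
clock: 8.4
tool_pos: [584.0, 7.5, 89.8]
eef_rot: [[-0.991, 0.137, 0.0], [0.137, 0.991, 0.0], [-0.0, 0.0, -1.0]]
contact_force: [0.1, -0.2, 0.1]
gripper_width: 85.4
finger_force: 0.0
```

step_arm:
  rows: [0,0,-5,0,0,0,1,0,0,-12,0,0,0,1,0,0,-22,0,0,0,1,0,0,-34,0,0,0,1,0,0,-46,0,0,0,1,0,0,-58,0,0,0,1,0,0,-68,0,0,0,1,0,0,-75,0,0,0,1,0,0,-75,0,0,0,1,0,0,-75,0,0,0,1]

```text
clock: 9.23
tool_pos: [584.3, 7.4, 165.5]
eef_rot: [[-0.991, 0.137, 0.001], [0.137, 0.991, -0.0], [-0.001, 0.0, -1.0]]
contact_force: [-0.2, 0.0, -0.0]
gripper_width: 85.3
finger_force: 0.0
```

Run:
```python
from h import *
T=tool(); p,d=eyes.read_camera('wrist'); print(np.round(T,3).tolist(),np.round(tool()[:3,3],2))
P,uv=cloud('wrist',d,(0,0,640,480),T); g=np.array([584.,7.])
Q=P[np.hypot(*(P[:,:2]-g).T)<38]; Q=Q[Q[:,2]<95]; z=np.median(Q[:,2]); print('plate z',z)
k=np.hypot(*(P[:,:2]-g).T)<60
gauge(P[~(P[:,2]>z+66)],g,z)
cv2.imwrite('pics/w4.png',p)
```

```text
[[-0.991, 0.137, 0.001, 584.314], [0.137, 0.991, -0.0, 7.447], [-0.001, 0.0, -1.0, 165.509], [0.0, 0.0, 0.0, 1.0]] [583.83   7.47 164.61]
plate z 81.62423166185037
plate c [584.7   6.2] res 0.1 rocker box c [585.3   6.3] size [24.  67.5] yaw box 173.2 yaw pca -8.0
 t -40 z above plate underside 62.4 lat [-8.4  8.6] 129
 t -32 z above plate underside 67.1 lat [-8.9  9. ] 591
 t -24 z above plate underside 65.2 lat [-9.   8.7] 421
 t -16 z above plate underside 60.4 lat [-11.8  12. ] 333
 t -8 z above plate underside 57.6 lat [-12.  12.] 616
 t 0 z above plate underside 56.5 lat [-11.4  11.6] 403
 t 8 z above plate underside 53.3 lat [-8.1  8.2] 295
 t 16 z above plate underside 52.6 lat [-10.6  10.8] 414
 t 24 z above plate underside 50.6 lat [-10.4  10.6] 295
 t 32 z above plate underside 48.5 lat [-5.7  5.3] 39
```

The gauge is seated (plate top at 81.6) and still locked. I'm shutting the gripper, shifting over the square end, and lowering.

step_arm:
  rows: [10,-1,0,0,0,0,-1,20,-1,0,0,0,0,-1,27,-1,0,0,0,0,-1,27,-1,0,0,0,0,-1,27,-1,0,0,0,0,-1,27,-1,0,0,0,0,-1,27,-1,0,0,0,0,-1,27,-1,0,0,0,0,-1,27,-1,8,0,0,0,-1,27,-1,15,0,0,0,-1]
  grip_force: 30

```text
clock: 10.12
tool_pos: [557.6, 10.1, 149.6]
eef_rot: [[-0.991, 0.137, 0.001], [0.137, 0.991, -0.0], [-0.001, 0.0, -1.0]]
contact_force: [-0.1, 0.6, -0.3]
gripper_width: -0.3
finger_force: 0.0
```

step_arm:
  rows: [0,0,2,0,0,0,-1,0,0,4,0,0,0,-1,0,0,7,0,0,0,-1,0,0,10,0,0,0,-1,0,0,13,0,0,0,-1,0,0,16,0,0,0,-1,0,0,18,0,0,0,-1,0,0,18,0,0,0,-1,0,0,18,0,0,0,-1]

```text
clock: 10.87
tool_pos: [557.2, 10.2, 131.7]
eef_rot: [[-0.991, 0.137, 0.0], [0.137, 0.991, 0.0], [-0.0, 0.0, -1.0]]
contact_force: [-1.8, -0.0, 3.0]
gripper_width: -0.2
finger_force: 1.0
```

step_arm:
  rows: [0,0,2,0,0,0,-1,0,0,4,0,0,0,-1,0,0,5,0,0,0,-1,0,0,5,0,0,0,-1]

```text
clock: 11.2
tool_pos: [557.2, 10.2, 127.1]
eef_rot: [[-0.991, 0.137, 0.001], [0.137, 0.991, 0.0], [-0.0, 0.0, -1.0]]
contact_force: [-2.3, 1.2, 3.5]
gripper_width: 0.1
finger_force: 2.1
```

step_arm:
  rows: [0,0,1,0,0,0,-1,0,0,2,0,0,0,-1,0,0,2,0,0,0,-1,0,0,2,0,0,0,-1]

```text
clock: 11.53
tool_pos: [558.0, 10.1, 126.4]
eef_rot: [[-0.991, 0.137, 0.003], [0.137, 0.991, -0.0], [-0.003, 0.0, -1.0]]
contact_force: [-2.5, 0.2, 6.7]
gripper_width: 0.1
finger_force: 4.0
```

step_arm:
  rows: [0,0,1,0,0,0,-1,0,0,1.5,0,0,0,-1,0,0,1.5,0,0,0,-1,0,0,1.5,0,0,0,-1,0,0,1.5,0,0,0,-1,0,0,1.5,0,0,0,-1,0,0,1.5,0,0,0,-1,0,0,1.5,0,0,0,-1]

```text
clock: 12.2
tool_pos: [559.3, 9.9, 126.3]
eef_rot: [[-0.99, 0.137, 0.006], [0.137, 0.991, -0.001], [-0.006, 0.0, -1.0]]
contact_force: [-2.5, 1.5, 10.3]
gripper_width: 0.2
finger_force: 5.3
```

The rocker is at its stop: 10 N with no further travel. I'll rise, move over to the round end, and check.

step_arm:
  rows: [0,0,-5,0,0,0,-1,0,0,-15,0,0,0,-1,0,0,-28,0,0,0,-1,0,0,-40,0,0,0,-1,0,0,-43,0,0,0,-1,-15,0,-43,0,0,0,-1,-35,0,-43,0,0,0,-1,-50,0,-43,0,0,0,-1,-55,0,-43,0,0,0,-1,-55,0,-43,0,0,0,-1]

```text
clock: 13.03
tool_pos: [612.2, 2.4, 165.5]
eef_rot: [[-0.99, 0.138, -0.001], [0.138, 0.99, 0.0], [0.001, -0.0, -1.0]]
contact_force: [-0.9, 0.1, 0.4]
gripper_width: -0.1
finger_force: 0.0
```

Run:
```python
from h import *
T=tool(); p,d=eyes.read_camera('wrist'); print(np.round(T[:3,3],3).tolist(),np.round(tool()[:3,3],2))
P,uv=cloud('wrist',d,(0,0,640,480),T); g=np.array([584.,7.])
Q=P[np.hypot(*(P[:,:2]-g).T)<38]; Q=Q[Q[:,2]<95]; z=np.median(Q[:,2]); print('plate z',z)
gauge(P[~(P[:,2]>z+66)],g,z)
P,uv=cloud('top',eyes.read_camera('top')[1],(310,170,380,250)); gauge(P[P[:,2]<148],g,81)
cv2.imwrite('pics/w5.png',p)
```

```text
[612.222, 2.376, 165.513] [611.34   2.6  165.67]
plate z 81.58805928875026
plate c [586.9   6.4] res 0.13 rocker box c [584.4   7.2] size [24.3 62.6] yaw box 171.7 yaw pca -10.2
 t -40 z above plate underside 48.5 lat [-8.5  9.1] 124
 t -32 z above plate underside 50.4 lat [-8.8  9.2] 543
 t -24 z above plate underside 52.0 lat [-8.6  9. ] 471
 t -16 z above plate underside 53.0 lat [-12.   12.2] 516
 t -8 z above plate underside 56.3 lat [-12.   12.3] 762
 t 0 z above plate underside 57.9 lat [-11.4  11.9] 580
 t 8 z above plate underside 62.7 lat [-8.7  8.7] 478
 t 16 z above plate underside 65.3 lat [-10.6  10.8] 611
 t 24 z above plate underside 66.9 lat [-10.    9.9] 303Traceback (most recent call last):
  File "<stdin>", line 6, in <module>
  File "h.py", line 23, in gauge
    f=least_squares(lambda c:np.hypot(*(E-c).T)-39.6,guess,loss='soft_l1',f_scale=1)
    return func(*args, **kwargs)
    vector_fun = VectorFunction(
        fun_wrapped,
    ...<6 lines>...
        workers=workers
    )
    self._update_fun()
    ~~~~~~~~~~~~~~~~^^
    self.f = self.fun_wrapped(xp_copy(self.x))
             ~~~~~~~~~~~~~~~~^^^^^^^^^^^^^^^^^
    return np.atleast_1d(self.fun(x))
                         ~~~~~~~~^^^
    return self.f(x, *self.args, **self.kwargs)
           ~~~~~~^^^^^^^^^^^^^^^^^^^^^^^^^^^^^^
  File "h.py", line 23, in <lambda>
    f=least_squares(lambda c:np.hypot(*(E-c).T)-39.6,guess,loss='soft_l1',f_scale=1)
                                        ~^~
ValueError: operands could not be broadcast together with shapes (0,) (2,)
```

The square end is fully down, so it's released. Now I'll press the round end.

step_arm:
  rows: [-2,0,8,0,0,0,-1,-2,0,16,0,0,0,-1,-2,0,20,0,0,0,-1,-2,0,23,0,0,0,-1,-2,0,26,0,0,0,-1,-2,0,29,0,0,0,-1,-2,0,32,0,0,0,-1,-2,0,35,0,0,0,-1,-2,0,37,0,0,0,-1,-2,0,37,0,0,0,-1]

```text
clock: 13.97
tool_pos: [615.6, 1.9, 130.6]
eef_rot: [[-0.99, 0.138, 0.005], [0.138, 0.99, -0.001], [-0.005, -0.0, -1.0]]
contact_force: [3.7, -1.1, 4.1]
gripper_width: 0.2
finger_force: 2.0
```

step_arm:
  rows: [0,0,1.5,0,0,0,-1,0,0,3,0,0,0,-1,0,0,3,0,0,0,-1,0,0,3,0,0,0,-1]

```text
clock: 14.3
tool_pos: [615.8, 1.9, 128.0]
eef_rot: [[-0.99, 0.138, 0.006], [0.138, 0.99, -0.001], [-0.006, -0.0, -1.0]]
contact_force: [3.9, -1.4, 5.7]
gripper_width: -0.4
finger_force: 3.0
```

step_arm:
  rows: [0,0,1,0,0,0,-1,0,0,2,0,0,0,-1,0,0,2,0,0,0,-1,0,0,2,0,0,0,-1]

```text
clock: 14.63
tool_pos: [615.9, 1.9, 126.2]
eef_rot: [[-0.99, 0.138, 0.006], [0.138, 0.99, -0.001], [-0.006, -0.0, -1.0]]
contact_force: [4.8, -1.5, 5.8]
gripper_width: -0.0
finger_force: 3.5
```

step_arm:
  rows: [0,0,1,0,0,0,-1,0,0,2,0,0,0,-1,0,0,2,0,0,0,-1,0,0,2,0,0,0,-1]

```text
clock: 14.97
tool_pos: [616.0, 1.9, 126.0]
eef_rot: [[-0.99, 0.138, 0.007], [0.138, 0.99, -0.001], [-0.007, -0.0, -1.0]]
contact_force: [1.7, -1.2, 10.3]
gripper_width: -0.2
finger_force: 5.6
```

At its stop (10 N). Rise, return over the gauge axis with gripper open, and check.

step_arm:
  rows: [0,0,-5,0,0,0,-1,0,0,-15,0,0,0,-1,0,0,-28,0,0,0,-1,0,0,-40,0,0,0,-1,0,0,-46,0,0,0,-1,10,0,-46,0,0,0,1,20,0,-46,0,0,0,1,28,0,-46,0,0,0,1,28,0,-46,0,0,0,1,28,0,-46,0,0,0,1]

```text
clock: 15.8
tool_pos: [585.4, 6.3, 168.1]
eef_rot: [[-0.991, 0.137, -0.0], [0.137, 0.991, 0.0], [0.0, -0.0, -1.0]]
contact_force: [-0.2, 0.3, -0.3]
gripper_width: 60.4
finger_force: 0.0
```

step_arm:
  rows: [0,0,0,0,0,0,1,0,0,0,0,0,0,1,0,0,0,0,0,0,1,0,0,0,0,0,0,1]

```text
clock: 16.13
tool_pos: [586.0, 6.2, 168.2]
eef_rot: [[-0.991, 0.137, -0.0], [0.137, 0.991, 0.0], [0.0, 0.0, -1.0]]
contact_force: [0.5, -0.4, -0.5]
gripper_width: 85.5
finger_force: 0.0
```

Run:
```python
from h import *
T=tool(); p,d=eyes.read_camera('wrist'); print(np.round(T,3).tolist(),np.round(tool()[:3,3],2))
P,uv=cloud('wrist',d,(0,0,640,480),T); g=np.array([585.,7.])
Q=P[np.hypot(*(P[:,:2]-g).T)<38]; Q=Q[Q[:,2]<95]; z=np.median(Q[:,2]); print('plate z',z)
gauge(P[~(P[:,2]>z+66)],g,z)
cv2.imwrite('pics/w6.png',p)
```

```text
[[-0.991, 0.137, -0.0, 585.965], [0.137, 0.991, 0.0, 6.166], [0.0, 0.0, -1.0, 168.163], [0.0, 0.0, 0.0, 1.0]] [585.94   6.17 168.17]
plate z 81.61785961467643
plate c [586.    7.4] res 0.11 rocker box c [586.7   7. ] size [24.2 68. ] yaw box 165.8 yaw pca -12.0
 t -40 z above plate underside 62.4 lat [-8.6  8.2] 123
 t -32 z above plate underside 67.2 lat [-9.   9.1] 580
 t -24 z above plate underside 65.3 lat [-9.  9.] 427
 t -16 z above plate underside 60.4 lat [-12.   12.1] 322
 t -8 z above plate underside 57.7 lat [-12.2  12.1] 617
 t 0 z above plate underside 56.5 lat [-11.7  11.7] 416
 t 8 z above plate underside 53.4 lat [-7.7  8.8] 281
 t 16 z above plate underside 52.6 lat [-11.   10.6] 420
 t 24 z above plate underside 50.5 lat [-10.7  10.6] 289
 t 32 z above plate underside 48.5 lat [-5.9  6.4] 40
```

Locked again with the round end down. The gauge turned to yaw -12°, so I'll align to that and re-grip.

step_arm:
  rows: [0,1,10,0,0,0.07,1,0,1,22,0,0,0.07,1,0,1,34,0,0,0.07,1,0,1,46,0,0,0.07,1,0,1,56,0,0,0.07,1,0,1,66,0,0,0.07,1,0,1,73,0,0,0.07,1,0,1,77,0,0,0.07,1,0,1,77,0,0,0.07,1,0,1,77,0,0,0.07,1]

```text
clock: 17.02
tool_pos: [585.9, 7.2, 91.3]
eef_rot: [[-0.979, 0.206, -0.0], [0.206, 0.979, -0.0], [0.0, -0.0, -1.0]]
contact_force: [0.2, -0.3, 1.5]
gripper_width: 85.2
finger_force: 0.0
```

step_arm:
  rows: [0,0,0,0,0,0,-1,0,0,0,0,0,0,-1,0,0,0,0,0,0,-1,0,0,0,0,0,0,-1,0,0,0,0,0,0,-1,0,0,0,0,0,0,-1,0,0,0,0,0,0,-1,0,0,0,0,0,0,-1]
  grip_force: 50

```text
clock: 17.68
tool_pos: [586.4, 8.1, 92.0]
eef_rot: [[-0.979, 0.206, 0.001], [0.206, 0.979, 0.002], [-0.001, 0.002, -1.0]]
contact_force: [-0.5, 2.8, 2.7]
gripper_width: 23.1
finger_force: 50.7
```

step_arm:
  rows: [0,0,-3,0,0,0,-1,0,0,-7,0,0,0,-1,0,0,-12,0,0,0,-1,0,0,-18,0,0,0,-1,0,0,-24,0,0,0,-1,0,0,-31,0,0,0,-1,0,0,-38,0,0,0,-1,0,0,-45,0,0,0,-1,0,0,-52,0,0,0,-1,0,0,-56,0,0,0,-1]

```text
clock: 18.52
tool_pos: [586.2, 7.1, 149.4]
eef_rot: [[-0.978, 0.206, 0.002], [0.206, 0.978, -0.0], [-0.002, -0.0, -1.0]]
contact_force: [0.0, 0.6, -4.7]
gripper_width: 23.0
finger_force: 50.1
```

step_arm:
  rows: [0,0,-6,0,0,0,-1,0,0,-10,0,0,0,-1,0,0,-10,0,0,0,-1,0,0,-10,0,0,0,-1,0,0,-10,0,0,0,-1,0,0,-10,0,0,0,-1]

```text
clock: 19.02
tool_pos: [585.5, 7.3, 156.6]
eef_rot: [[-0.978, 0.206, -0.001], [0.206, 0.978, 0.0], [0.001, -0.0, -1.0]]
contact_force: [0.4, -0.8, -4.7]
gripper_width: 23.3
finger_force: 50.1
```

Run:
```python
from h import *
T=tool(); p,d=eyes.read_camera('wrist'); print(np.round(T,3).tolist(),np.round(tool()[:3,3],2))
P,uv=cloud('wrist',d,(0,0,640,480),T); g=T[:2,3]
Q=P[np.hypot(*(P[:,:2]-g).T)<36]; Q=Q[Q[:,2]<T[2,3]]; z=np.median(Q[:,2]); print('plate z',z)
gauge(P,g,z)
p2,d2=eyes.read_camera('scene'); cv2.imwrite('pics/c7.png',cv2.resize(p2[180:280,310:410],(600,600),interpolation=2))
P,_=cloud('wrist',np.load('w1.npy'),(0,0,640,480),np.load('w1T.npy'))
k=(np.hypot(P[:,0]-469,P[:,1]-258)<75)&(P[:,2]>40)&(P[:,2]<60)
Pt,_=cloud('wrist',np.load('w2.npy'),(0,0,640,480),np.load('w2T.npy'))
for Q in (P,Pt):
    Q=Q[(np.hypot(Q[:,0]-469,Q[:,1]-258)<62)&(abs(Q[:,2]-56.3)<2.5)]; print('stand',len(Q),cv2.minAreaRect(Q[:,:2].astype(np.float32)))
```

```text
[[-0.978, 0.206, -0.001, 585.453], [0.206, 0.978, 0.0, 7.279], [0.001, -0.0, -1.0, 156.63], [0.0, 0.0, 0.0, 1.0]] [585.49   7.28 156.63]
plate z 146.1203525574483
plate c [584.8   6.5] res 0.17 rocker box c [584.3   7.6] size [65.1 94.2] yaw box 105.6 yaw pca 78.0
 t -40 z above plate underside 74.2 lat [-13.1  14.2] 1926
 t -32 z above plate underside 72.0 lat [-12.8  12.3] 1160
 t -24 z above plate underside 71.2 lat [ 5.9 14.4] 1405
 t -16 z above plate underside 64.8 lat [-29.4  32.6] 1992
 t -8 z above plate underside 65.7 lat [-35.   33.4] 2910
 t 0 z above plate underside 65.6 lat [-34.7  33.3] 2965
 t 8 z above plate underside 64.2 lat [-29.   32.6] 2014
 t 16 z above plate underside 71.1 lat [ 6.  14.3] 1398
 t 24 z above plate underside 72.0 lat [-12.4  12.7] 1134
 t 32 z above plate underside 74.2 lat [-12.6  14.5] 1967
stand 1413 ((469.52764892578125, 258.6176452636719), (82.0099868774414, 83.25146484375), 82.49345397949219)
stand 2050 ((450.150634765625, 261.2379150390625), (81.96599578857422, 41.241493225097656), 82.38328552246094)
```

View pics/c7.png

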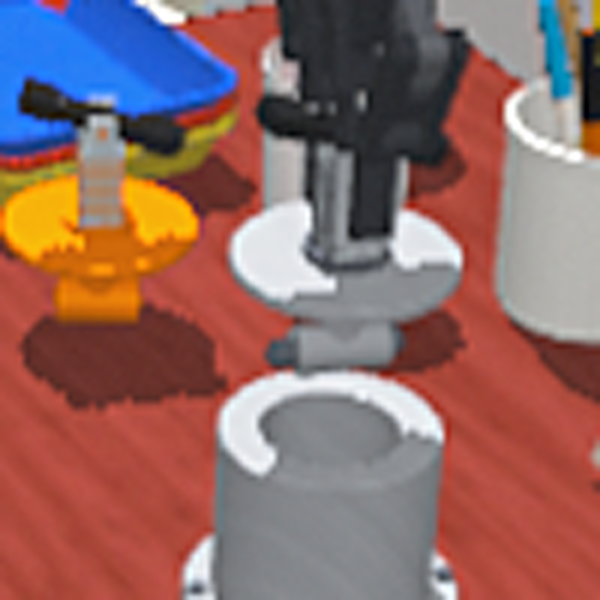

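The scene crop shows the gauge clear of the bushing. The head is at crop (345,345) and the plunger tips stick out on both sides (280,352 and 395,340). Now carrying it back over the stand.

step_arm:
  rows: [12,16,0,0,0,0,-1,31,42,0,0,0,-0.02,-1,52,70,0,0,0,-0.04,-1,74,100,0,0,0,-0.06,-1,96,130,0,0,0,-0.07,-1,118,160,0,0,0,-0.07,-1,138,187,0,0,0,-0.07,-1,153,207,0,0,0,-0.07,-1,162,219,0,0,0,-0.07,-1,165,222,0,0,0,-0.07,-1]

```text
clock: 19.95
tool_pos: [468.6, 261.0, 157.2]
eef_rot: [[-0.991, 0.134, -0.001], [0.134, 0.991, 0.001], [0.001, 0.001, -1.0]]
contact_force: [0.7, -0.1, -4.8]
gripper_width: 23.3
finger_force: 50.3
```

step_arm:
  rows: [0,0,0,0,0,0,-1,0,0,0,0,0,0,-1,0,0,0,0,0,0,-1,0,0,0,0,0,0,-1,0,0,0,0,0,0,-1,0,0,0,0,0,0,-1]

```text
clock: 20.45
tool_pos: [470.7, 257.7, 157.3]
eef_rot: [[-0.99, 0.139, -0.0], [0.139, 0.99, -0.0], [0.0, -0.0, -1.0]]
contact_force: [0.0, 0.3, -4.5]
gripper_width: 23.1
finger_force: 50.3
```

Run:
```python
from h import *
T=tool(); p,d=eyes.read_camera('wrist'); print(np.round(T,3).tolist(),np.round(tool()[:3,3],2))
P,uv=cloud('wrist',d,(0,0,640,480),T); g=T[:2,3]
Q=P[np.hypot(*(P[:,:2]-g).T)<36]; Q=Q[Q[:,2]<T[2,3]]; z=np.median(Q[:,2]); print('plate z',z)
f,_=gauge(P,g,z)
Q=P[(np.hypot(P[:,0]-469,P[:,1]-258)<62)&(abs(P[:,2]-56.3)<2.5)]; R=cv2.minAreaRect(Q[:,:2].astype(np.float32)); print('stand visible',R); B=cv2.boxPoints(R); print(B)
p2,d2=eyes.read_camera('top'); P,_=cloud('top',d2,(190,215,290,310))
```

```text
[[-0.99, 0.139, -0.0, 470.652], [0.139, 0.99, -0.0, 257.73], [0.0, -0.0, -1.0, 157.274], [0.0, 0.0, 0.0, 1.0]] [470.61 257.86 157.31]
plate z 146.700006824599
plate c [470.1 256.9] res 0.08 rocker box c [469.4 257.8] size [64.8 94.5] yaw box 109.4 yaw pca 81.9
 t -40 z above plate underside 74.3 lat [-13.3  14.5] 1936
 t -32 z above plate underside 72.0 lat [-12.3  12.8] 1148
 t -24 z above plate underside 71.3 lat [ 6.  14.2] 1407
 t -16 z above plate underside 64.6 lat [-29.9  32.6] 1989
 t -8 z above plate underside 65.7 lat [-34.9  33.4] 2910
 t 0 z above plate underside 65.7 lat [-34.6  33.6] 2961
 t 8 z above plate underside 63.9 lat [-29.8  32.9] 2009
 t 16 z above plate underside 71.3 lat [ 6.2 14.7] 1386
 t 24 z above plate underside 72.0 lat [-12.3  12.9] 1127
 t 32 z above plate underside 74.3 lat [-12.7  14.3] 1976
stand visible ((451.0774230957031, 261.065673828125), (82.03227233886719, 43.54270553588867), 82.39578247070312)
[[424.0699  223.29123]
 [467.22968 217.52927]
 [478.08496 298.84012]
 [434.92517 304.60208]]
```

step_arm:
  rows: [0,1.5,6,0,0,0,-1,0,1.5,15,0,0,0,-1,0,1.5,24,0,0,0,-1,0,1.5,33,0,0,0,-1,0,1.5,42,0,0,0,-1,0,1.5,51,0,0,0,-1,0,1.5,60,0,0,0,-1,0,1.5,68,0,0,0,-1,0,1.5,74,0,0,0,-1,0,1.5,74,0,0,0,-1]

```text
clock: 21.38
tool_pos: [469.2, 259.5, 81.2]
eef_rot: [[-0.991, 0.137, -0.003], [0.137, 0.991, -0.001], [0.003, -0.002, -1.0]]
contact_force: [0.3, -0.5, -5.0]
gripper_width: 22.9
finger_force: 50.3
```

step_arm:
  rows: [0,0,1.5,0,0,0,-1,0,0,3,0,0,0,-1,0,0,4.5,0,0,0,-1,0,0,6,0,0,0,-1,0,0,7.5,0,0,0,-1,0,0,9,0,0,0,-1,0,0,9,0,0,0,-1,0,0,9,0,0,0,-1]

```text
clock: 22.05
tool_pos: [470.3, 259.9, 74.2]
eef_rot: [[-0.991, 0.137, -0.0], [0.137, 0.991, -0.0], [0.0, -0.0, -1.0]]
contact_force: [-0.7, -0.8, -4.6]
gripper_width: 23.1
finger_force: 50.3
```

step_arm:
  rows: [0,0,0.7,0,0,0,-1,0,0,1.4,0,0,0,-1,0,0,2,0,0,0,-1,0,0,2,0,0,0,-1,0,0,2,0,0,0,-1]

```text
clock: 22.47
tool_pos: [470.6, 260.0, 73.0]
eef_rot: [[-0.991, 0.137, 0.001], [0.137, 0.991, 0.0], [-0.001, 0.0, -1.0]]
contact_force: [-1.3, -0.5, -0.7]
gripper_width: 23.0
finger_force: 50.8
```

step_arm:
  rows: [0,0,0.7,0,0,0,-1,0,0,0.7,0,0,0,-1,0,0,0.7,0,0,0,-1]

```text
clock: 22.72
tool_pos: [470.6, 260.0, 72.9]
eef_rot: [[-0.991, 0.137, 0.001], [0.137, 0.991, 0.0], [-0.001, 0.0, -1.0]]
contact_force: [-4.1, -1.1, 4.7]
gripper_width: 22.8
finger_force: 51.5
```

step_arm:
  rows: [0,0,-0.5,0,0,0,1,0,0,-0.5,0,0,0,1,0,0,-0.5,0,0,0,1,0,0,-0.5,0,0,0,1,0,0,-0.5,0,0,0,1,0,0,-0.5,0,0,0,1,0,0,-0.5,0,0,0,1]

```text
clock: 23.3
tool_pos: [470.5, 259.9, 72.0]
eef_rot: [[-0.991, 0.137, -0.0], [0.137, 0.991, -0.0], [0.0, -0.0, -1.0]]
contact_force: [0.4, -0.3, 0.2]
gripper_width: 85.1
finger_force: 0.0
```

step_arm:
  rows: [0,0,-5,0,0,0,1,0,0,-12,0,0,0,1,0,0,-22,0,0,0,1,0,0,-36,0,0,0,1,0,0,-52,0,0,0,1,0,0,-70,0,0,0,1,0,0,-90,0,0,0,1,0,0,-108,0,0,0,1,0,0,-115,0,0,0,1,0,0,-115,0,0,0,1]

```text
clock: 24.13
tool_pos: [472.2, 260.7, 190.8]
eef_rot: [[-0.991, 0.137, 0.006], [0.137, 0.991, 0.002], [-0.006, 0.003, -1.0]]
contact_force: [0.7, 0.2, 0.2]
gripper_width: 85.3
finger_force: 0.0
```

Run:
```python
from h import *
s=ctrl.observe(); T=tool(); p,d=eyes.read_camera('wrist'); print(s['clock'],np.round(T[:3,3],1),s['gripper_width'],s['contact_force'])
P,uv=cloud('wrist',d,(0,0,640,480),T); g=np.array([470.,258.])
Q=P[np.hypot(*(P[:,:2]-g).T)<36]; Q=Q[Q[:,2]<70]; z=np.median(Q[:,2]); print('plate z',z)
gauge(P[P[:,2]<z+66],g,z)
p2,d2=eyes.read_camera('scene'); cv2.imwrite('pics/c8.png',np.hstack([cv2.resize(p,(400,300)),cv2.resize(p2[170:320,200:400],(400,300))]))
```

```text
24.1333 [472.2 260.7 190.8] 85.28239888314364 [0.66385392 0.24239609 0.22767391]
plate z 62.60838942602797
plate c [470.4 258.9] res 0.12 rocker box c [470.9 258.8] size [24.4 67.5] yaw box 171.8 yaw pca -8.1
 t -40 z above plate underside 62.2 lat [-8.2  8.4] 84
 t -32 z above plate underside 67.3 lat [-8.8  9. ] 398
 t -24 z above plate underside 65.3 lat [-8.9  9.1] 304
 t -16 z above plate underside 60.5 lat [-12.2  12.2] 254
 t -8 z above plate underside 57.6 lat [-12.1  12.2] 433
 t 0 z above plate underside 56.5 lat [-11.4  11.7] 315
 t 8 z above plate underside 53.4 lat [-7.1  7.3] 198
 t 16 z above plate underside 52.5 lat [-10.8  11.1] 306
 t 24 z above plate underside 50.6 lat [-10.6  10.9] 225
 t 32 z above plate underside 48.6 lat [-5.7  5.3] 29
```

View pics/c8.png

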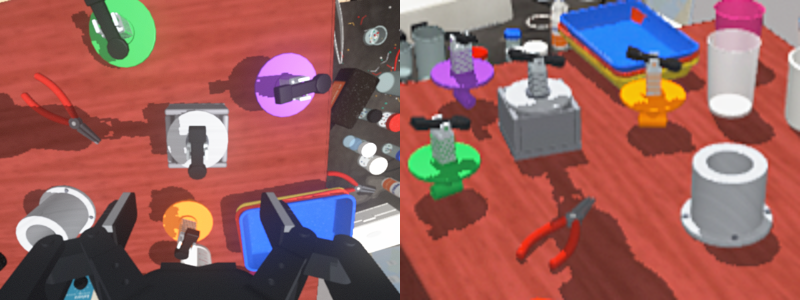

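The gauge sits flat in its stand (plate top at 62.6 mm), locked and centred at wrist crop (198,137). Nothing else has moved, so I'm handing the job in.

```bash
python3 -c "
from bench import ctrl
print(ctrl.finish_job())"
```

```text
the job is handed in; nothing more can be done
None
```

I measured the tall bushing's bore with the gauge, locked the size, returned the gauge to its stand still locked with the plate on the rim, and handed the job in after about 24 s on the robot's clock; no verdict came back.

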